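# Release the core carrier's gate and hold it wide open

### The job

The grey carrier holds soil core tubes behind a barred steel gate that a spring swings shut. Squeeze the two pads of the red catch fully together first, then those of the yellow catch (they stay in), then take the gate by its black upright handle, swing it out past its detent until it stands square to the carrier's front, and finish while still holding it wide open there so that a colleague can take the tubes. Leave the jar, the dish and the tins standing where they are.

Things in the scene. Friction and masses are not known exactly. Their poses are not given: they have to be found in the camera images.
- tube_carrier: Grey open-topped carrier fixed to the worktop, 262 mm wide (y), 126 mm deep (x), 115 mm high, two core tubes in it. Origin at worktop level at the middle of its front, in the gate's plane; +x points back into it, +y to its left (hinge) side as the robot sees it, z up. A beam along its front top edge carries the red and yellow catches 55 mm left and right of the middle, either way round.
- red_pads (a point): Midpoint between the red catch's two upright pads, 149 mm above the worktop, 31 mm behind the gate plane; axes as the carrier's. Each pad is 22 (x) by 8 (y) by 44 mm high, 121 to 165 mm above the worktop; apart along y, outer faces 48 mm apart at first, 32 mm when fully squeezed to their stops. Each slides on its own against 2.5 N friction and stays where left; 5 mm of travel frees the gate.
- yellow_pads (a point): The same point between the two yellow pads of the yellow catch, which is otherwise exactly like the red one.
- red_left (a joint): Inward travel of the red pad on the +y side, m: 0 as latched, 0.008 fully squeezed.
- red_right (a joint): The same for the red pad on the -y side.
- yellow_left (a joint): Inward travel of the yellow pad on the +y side, m: 0 latched, 0.008 fully squeezed.
- yellow_right (a joint): The same for the yellow pad on the -y side.
- gate (a joint): Gate angle, rad: 0 shut; grows as the free (-y) end swings out to the robot, clockwise seen from above; 1.57 is square to the carrier's front, stop at 1.75. A spring closes it with 0.06 N m when shut, 0.35 N m at 1.57. A sprung detent must be pushed through between about 0.25 and 0.75 rad (up to about 0.25 N m more). Let go, it swings shut.
- gate_handle (a point): On the axis of the gate's black upright round handle, 16 mm diameter, free from 110 to 180 mm above the worktop; this point is 152 mm up. With the gate shut it stands 45 mm in front of the gate plane and 150 mm from the hinge axis towards -y; it moves and turns with the gate.
- gate_hinge (a point): Point on the gate's vertical hinge axis, 150 mm above the worktop, 122 mm to the left (+y) of the carrier's middle. The gate is 238 mm long from here, its rail 109 mm and its small studs 131 mm above the worktop.
- jar: Bystander: clear plastic sample jar, 62 mm diameter, 78 mm high, loose; origin at the centre of its underside.
- dish: Bystander: white evaporating dish, 84 mm diameter, 32 mm high, loose; origin at the centre of its underside.
- tin_6: Bystander: aluminium moisture tin, 63 mm diameter, 41 mm high, loose; origin at the centre of its underside.
- tin_7: Bystander: another such tin.

How it is judged:
By the outcome, as a careful person would: the job done as asked, in the order asked, and still so for the second after the job is handed in, while the arm keeps its last pose, push and grip.
It also fails if it takes over 45 s, if anything falls off the work surface, if the arm or the gripper's body presses on something with over 40 N, if the wrist force passes 120 N, or if a joint passes its speed limit or range.

### The arm

A 7-joint arm with a two-finger parallel gripper is mounted at the origin on a cart in front of the work surface, level with it; the furniture and walls round the work are solid. World frame = base frame: x ahead of the robot, y to its left, z up, the work surface at z = 0. Lengths are in m, angles in rad, forces in N, time in s.
With the tool pointing down it reaches from about 0.35 to 0.9 m from the base axis. Payload 8.1 kg.
Tool frame: the origin (TCP) lies midway between the tips of the shut fingers; the grasp point (between the pads) lies 19 mm behind it; x points along the fingers, z is the direction in which the jaws open and shut, and the axes are right-handed (so a half turn about x gives the same grasp; the last joint's range is limited). The gripper opens to 92 mm and grips with 3 to 60 N. Pads are 19 mm wide; open, the fingers measure 130 mm over their backs; the gripper's body (75 mm by 190 mm) begins 47 mm behind the grasp point.
Start: joints at [1.199, 0.434, 0.025, 1.573, -0.012, 1.134, -0.075], TCP at [0.166, -0.603, 0.227] pointing down, gripper open.
Joint ranges: [-2.62, 2.62], [-0.44, 2.09], [-1.27, 1.32], [0.08, 2.57], [-1.32, 4.46], [0.12, 2], [-2.74, 2.74]. Speed limits (rad/s): [2.22, 2.22, 3.01, 3.01, 3.14, 3.14, 3.14].

### API

Orientations are given as a rotation vector (axis times angle).
In Python, from cell import arm, optics, finder gives the robot as it stands.
- The arm moves only by the tool send_rows, never from a script. Its argument "rows" is a list that holds one entry, the list of rows, each a list of 7 numbers: the shift along the tool's x, y, z in mm, then the turn, a rotation vector about the tool's x, y, z in degrees, then the opening in per cent of the stroke, from 0 (shut) to 100 (fully open). A call has exactly 8 rows; each row is the pose to reach, as a shift and turn from the pose commanded when the call began, along the tool's axes at that moment; what a row does not reach only later rows make up. A row lasts 1/10 s, in which the tool goes at most 50 mm and 8.59 degrees, less where a joint would pass 70% of its speed; a pose out of reach is approached as far as the arm can. A call with a gripper value outside its range is refused whole. The fingers move at their own pace and stop on an object; "grip_force" is the grip in N (left out, the last holds). Time passes only in rows, so rows that repeat a pose let the fingers close, or fill a call up. It gives the time, the measured TCP pose, the force and the opening at its end, in the units of the state.
- arm.observe(): the state, without advancing time (a new reading comes with each control period).
- optics.get_image(name): name is "side" or "top" or "wrist"; returns (picture, depth): 384x512x3 uint8, red, green, blue; 384x512 float32, m along the optical axis (not along the pixel's ray), 0 where there is no reading.
- optics.get_calibration(name): a dict with "camera_matrix" (3x3 intrinsics, pixels), "D" ([k1, k2, p1, p2, k3] as OpenCV has them; the pictures are not rectified), "position" and "orientation" of the camera in the world; the wrist camera has in their place "T_tool_cam" (4x4, takes a point from camera to tool coordinates, whose origin is the TCP and whose axes are the tool frame's). Camera axes: x right, y up, looking along -z (the intrinsics and any distortion apply to the point x, -y, -z); pixel columns grow to the right and rows downward; lengths in m; the calibration is good to about 2 mm. A picture is of the moment at which its call begins: read the wrist's pose just before it. get_calibration takes no time and is no camera call.
- arm.sign_off(): hands the job in, once; it reports no verdict.
Trained networks look in the newest picture that a camera, given by its name, has taken for a name from the list of things; names that differ only in an ending like _2 or _b are one class to them, and where a whole thing is asked for, a point or a joint stands for the part that bears it (a point fixed in the world has none). Each returns a list of dicts, best first, with "confidence" (0 to 1); they miss things now and then, are a little off and sometimes report something else, mostly with a low value. They report only what shows in the picture. A call takes as long as a camera call.
- finder.search_frame(camera, thing): "bbox" ([left, top, width, height] in pixels, round what is visible of it).
- finder.regions_of(camera, thing): "region" (384x512 bool, what is visible of it) and "bbox" ([left, top, width, height] in pixels, round what is visible of it).
- finder.place_of(camera, thing): "xy" ([column, row] in pixels: a listed point, or the origin of a listed thing).
The state is a dict: "clock": time; "joints": joint angles; "dq": joint speeds; "joint_efforts": joint torques, N m; "position": TCP position; "ee_rot": TCP orientation; "force": force on the tool from outside, world axes, zero at the start; "ft_torque": the same for the moment, N m; "width": opening from 0.0 (shut) to 1.0 (fully open).
Only numpy, scipy, OpenCV 4.12 (cv2) and the standard library are available. Lean on these libraries where they do the work, as an engineer would, in place of code of your own. Each camera call takes 0.05 s, during which the arm holds its last target.

## Working session

There is one attempt and no reset: what is moved stays moved. The work goes in short steps, Python scripts to look and compute and a tool call to move; the robot and the scene stay as the last step left them, time stands still between calls to the robot, and variables do not carry over. Pictures are saved under pics/ and viewed, and the job is handed in when it is done.

Besides the shell and the picture viewer there is one more tool, called in YAML: its name, and indented under it one key for each argument. send_rows: Moves the arm, as the interface text tells. Its arguments: {"type":"object","properties":{"rows":{"type":"array"},"grip_force":{"type":"number"}},"required":["rows"]}

```bash
ls -la; mkdir -p pics; python3 - <<'E'
from cell import arm, optics, finder
import cv2
s=arm.observe(); print(s)
for n in ["side","top","wrist"]:
    im,d=optics.get_image(n); cv2.imwrite(f"pics/{n}0.png",im[:,:,::-1]); print(n,optics.get_calibration(n))
print(arm.observe()["clock"])
E
```

```text
total 12
drwxr-xr-x  3 agent agent 4096 Dec  6 12:36 .
drwxr-xr-x 23 root  root  4096 Dec  6 12:36 ..
drwxr-xr-x  2 agent agent 4096 Dec  6 12:36 pics
{'clock': 0.0, 'joints': array([ 1.19938546,  0.43523559,  0.02496729,  1.57411684, -0.01160792,
        1.13398787, -0.07512566]), 'dq': array([-0.00040845,  0.00131314, -0.00145744,  0.00110692,  0.0005332 ,
        0.00010028, -0.00197379]), 'joint_efforts': array([-2.25429089e-04, -6.67851448e+01,  9.84904021e-01, -3.14448452e+01,
       -6.04968402e-02,  4.29510023e-02,  2.35551943e-04]), 'position': array([ 0.16580198, -0.60206628,  0.22592943]), 'ee_rot': array([ 1.00991651,  1.32580425, -1.00848525]), 'force': array([-0.40337672, -0.84158718, -0.57681971]), 'ft_torque': array([ 0.01337235, -0.01299094,  0.01571914]), 'width': 0.9985171143127731}
side {'camera_matrix': array([[393.29719685,   0.        , 260.51676888],
       [  0.        , 393.29719685, 194.76554979],
       [  0.        ,   0.        ,   1.        ]]), 'D': array([-0.13598874,  0.        ,  0.        ,  0.        ,  0.        ]), 'position': array([0.03305876,
[... 387 characters left out ...]
64,  1.60323589]), 'orientation': array([ 0.34855286, -0.33730017, -1.47345842])}
wrist {'camera_matrix': array([[288.67692981,   0.        , 257.53675657],
       [  0.        , 288.67692981, 194.17705467],
       [  0.        ,   0.        ,   1.        ]]), 'D': array([-0.03568049,  0.        ,  0.        ,  0.        ,  0.        ]), 'T_tool_cam': array([[ 9.66562032e-04,  2.77324325e-01, -9.60775876e-01,
        -1.56915057e-01],
       [ 1.23421835e-03,  9.60775263e-01,  2.77325389e-01,
         7.43095257e-02],
       [ 9.99998771e-01, -1.45385941e-03,  5.86370118e-04,
        -3.40908352e-04],
       [ 0.00000000e+00,  0.00000000e+00,  0.00000000e+00,
         1.00000000e+00]])}
0.15
```

View pics/side0.png

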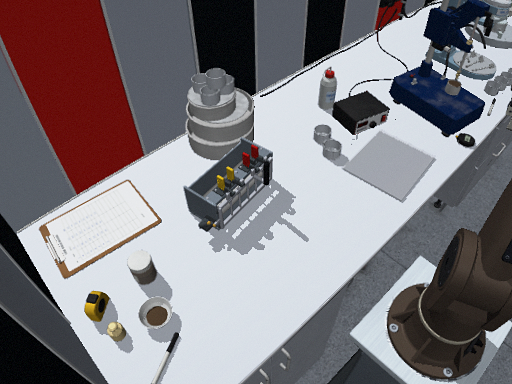

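View pics/top0.png

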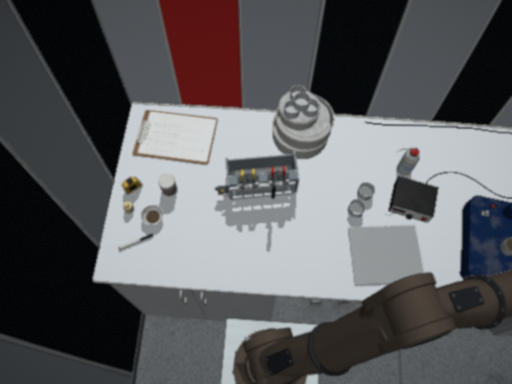

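View pics/wrist0.png

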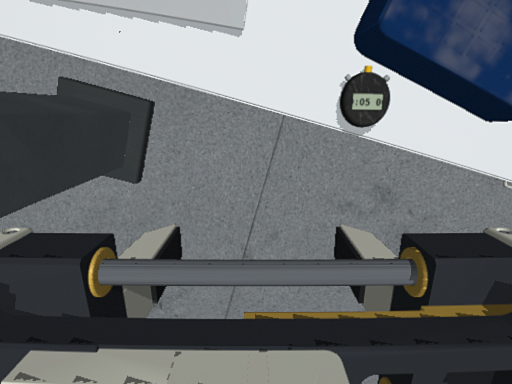

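The side view shows the carrier at about (230,185), with yellow on the hinge side, red on the right, the black handle at (268,170), the jar at (141,266), the dish at (156,313) and the tins at (322,133) and (332,149). Next I'll localise them.

```bash
cat > h.py <<'E'
import numpy as np, cv2
from scipy.spatial.transform import Rotation as R
from cell import arm, optics, finder
F=np.diag([1,-1,-1.])
def cam(n):
    c=optics.get_calibration(n)
    if n=="wrist":
        s=arm.observe(); T=np.eye(4); T[:3,:3]=R.from_rotvec(s["ee_rot"]).as_matrix(); T[:3,3]=s["position"]
        T=T@c["T_tool_cam"]; return c["camera_matrix"],c["D"],T[:3,:3],T[:3,3]
    return c["camera_matrix"],c["D"],R.from_rotvec(c["orientation"]).as_matrix(),c["position"]
def ray(C,uv):
    K,D,Rm,p=C
    u=cv2.undistortPoints(np.array([[uv]],float),K,D)[0,0]
    return p, Rm@(F@np.array([u[0],u[1],1.]))
def atz(C,uv,z):
    p,d=ray(C,uv); return p+d*(z-p[2])/d[2]
def proj(C,X):
    K,D,Rm,p=C
    Y=(F@(Rm.T@(np.atleast_2d(X)-p).T)).T
    return cv2.projectPoints(Y.copy(),np.zeros(3),np.zeros(3),K,D)[0][:,0]
def cloud(C,d):
    K,D,Rm,p=C
    v,u=np.mgrid[:384,:512]
    n=cv2.undistortPoints(np.stack([u,v],-1).reshape(-1,1,2).astype(float),K,D)[:,0]
    P=np.c_[n,np.ones(len(n))]*d.reshape(-1,1)
    return ((F@P.T).T@Rm.T+p).reshape(384,512,3)
E
python3 - <<'E'
from h import *
np.set_printoptions(precision=4,suppress=True)
Z=dict(red_pads=.149,yellow_pads=.149,gate_handle=.152,gate_hinge=.15,tube_carrier=0,jar=0,dish=0,tin_6=0)
for n in ["side","top"]:
    im,d=optics.get_image(n); C=cam(n); np.savez(f"{n}.npz",im=im,d=d)
    for t,z in Z.items():
        for r in finder.place_of(n,t)[:3]:
            print(n,t,round(r["confidence"],2),np.array(r["xy"]),atz(C,r["xy"],z)[:2])
print(arm.observe()["clock"])
E
```

```text
side red_pads 0.81 [250.3 153.1] [0.657  0.0102]
side yellow_pads 0.84 [224.1 173.8] [0.6458 0.1172]
side yellow_pads 0.65 [160.3 315.7] [0.4244 0.4784]
side yellow_pads 0.22 [248.1 206.8] [0.5147 0.148 ]
side gate_handle 0.85 [265.7 170.7] [0.5736 0.0294]
side gate_hinge 0.65 [217.  190.2] [0.6121 0.1696]
side tube_carrier 0.72 [244.4 205.9] [0.6183 0.0752]
side jar 0.7 [146.  275.8] [0.6206 0.4273]
side dish 0.6 [160.2 316.9] [0.4977 0.466 ]
side tin_6 0.8 [330.3 153.3] [ 0.588 -0.292]
side tin_6 0.64 [319.5 139.5] [ 0.6604 -0.3195]
top red_pads 0.68 [279.4 171.6] [0.652  0.0087]
top red_pads 0.44 [157.6 216.9] [0.4466 0.4159]
top yellow_pads 0.81 [245.7 176.7] [0.6227 0.1272]
top gate_handle 0.71 [274.9 190.3] [0.5752 0.0209]
top gate_handle 0.38 [248.  176.3] [0.6233 0.1191]
top gate_hinge 0.75 [228.2 180.2] [0.6037 0.1879]
top tube_carrier 0.68 [262.2 196. ] [0.6206 0.0656]
top tube_carrier 0.46 [155.2 215.7] [0.5092 0.4636]
top jar 0.85 [169.2 189.6] [0.6216 0.4268]
top dish 0.93 [156.7 215.6] [0.51   0.4579]
top tin_6 0.57 [362.1 192.4] [ 0.6642 -0.3209]
top tin_6 0.54 [354.5 210.9] [ 0.5837 -0.2894]
1.05
```

```bash
python3 - <<'E'
from h import *
np.set_printoptions(precision=4,suppress=True)
for n in ["side","top"]:
    f=np.load(f"{n}.npz"); im,d=f["im"].astype(int),f["d"]; P=cloud(cam(n),d)
    r,g,b=im[...,0],im[...,1],im[...,2]
    near=(P[...,0]>.5)&(P[...,0]<.8)&(P[...,1]>-.15)&(P[...,1]<.3)&(d>0)
    for nm,m in dict(red=(r>110)&(g<60)&(b<70),yel=(r>120)&(g>90)&(b<80)).items():
        m=m&near&(P[...,2]>.115)
        Q=P[m]; print(n,nm,len(Q)); 
        if len(Q): print(Q.min(0),Q.max(0),Q.mean(0), np.median(Q,0))
    # table depth bias
    m=(P[...,0]>.40)&(P[...,0]<.5)&(P[...,1]>.2)&(P[...,1]<.35); print("table z",np.median(P[...,2][m]))
    # top region: histogram z
    m=near&(P[...,2]>.09)&(P[...,2]<.125); Q=P[m][:,:2]
    print("beam/walls",cv2.minAreaRect(Q.astype(np.float32)),len(Q))
    m=near&(P[...,2]>.03); x,y=240,185
    sub=im[120:250,170:300].astype(np.uint8) if n=="side" else im[140:220,200:320].astype(np.uint8)
    k=6
    cv2.imwrite(f"pics/{n}_zoom.png",cv2.resize(sub,None,fx=k if n=="top" else 4.5,fy=k if n=="top" else 4.5,interpolation=cv2.INTER_CUBIC)[:,:,::-1])
E
```

```text
side red 33
[ 0.6398 -0.0099  0.1264] [0.6669 0.0387 0.1687] [0.6526 0.017  0.1648] [0.6521 0.0313 0.1661]
side yel 57
[0.6199 0.0975 0.1261] [0.6478 0.1486 0.1694] [0.6338 0.1277 0.1601] [0.6338 0.1407 0.1652]
table z 0.0010924422760436592
beam/walls ((0.6727529764175415, 0.029143869876861572), (0.2026243656873703, 0.3606455326080322), 18.847444534301758) 1859
top red 12
[ 0.637  -0.0073  0.1578] [0.6612 0.0362 0.1728] [0.6485 0.0214 0.1658] [0.6491 0.0335 0.1654]
top yel 21
[0.6218 0.0981 0.1223] [0.6478 0.1447 0.172 ] [0.6341 0.1193 0.1629] [0.6342 0.1062 0.1656]
table z 0.00027735510743187586
beam/walls ((0.6733750700950623, 0.026072904467582703), (0.20279286801815033, 0.36464154720306396), 18.786190032958984) 1186
```

View pics/side_zoom.png

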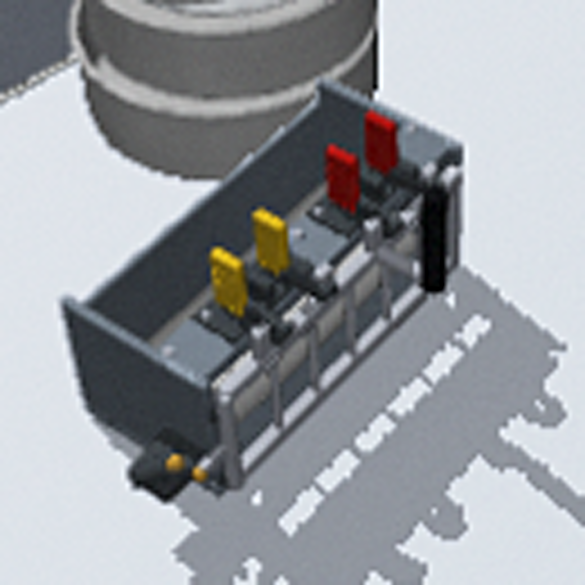

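View pics/top_zoom.png

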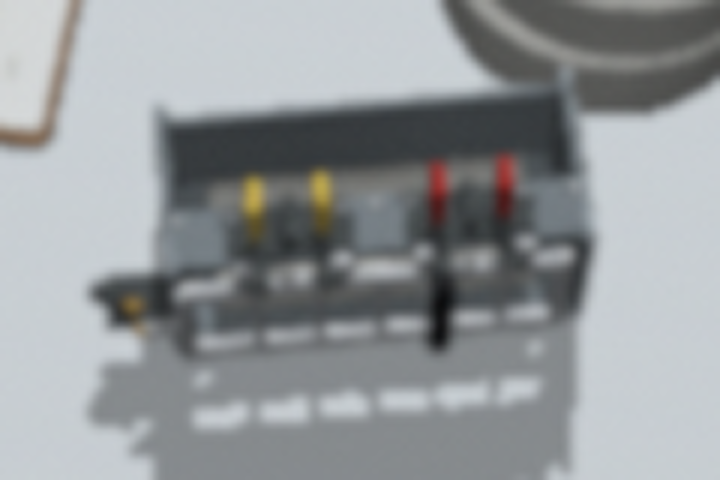

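```bash
cat >> h.py <<'E'
def tool():
    s=arm.observe(); return R.from_rotvec(s["ee_rot"]).as_matrix(), s["position"], s
def down(ang):  # jaw z axis heading ang in world (rad), tool x down
    z=np.array([np.cos(ang),np.sin(ang),0]); x=np.array([0,0,-1.]); return np.c_[x,np.cross(z,x),z]
def rel(pos,Rt):
    Rm,p,s=tool(); print("shift mm",np.round(Rm.T@(np.array(pos)-p)*1e3,1),"turn deg",np.round(np.degrees(R.from_matrix(Rm.T@Rt).as_rotvec()),2))
E
python3 - <<'E'
from h import *
np.set_printoptions(precision=4,suppress=True)
Rm,p,s=tool(); print(Rm); yaw=.16
for z in (.33,):
  rel([.60,.02,z],down(yaw+np.pi/2)); rel([.60,.02,z],down(yaw-np.pi/2))
f=np.load("side.npz");im,d=f["im"].astype(int),f["d"]; P=cloud(cam("side"),d)
r,g,b=im[...,0],im[...,1],im[...,2]
for nm,m in dict(red=(r>90)&(g<60)&(b<70),yel=(r>120)&(g>90)&(b<80)).items():
    m=m&(d>0)&(P[...,2]>.15)&(P[...,0]>.55)&(P[...,0]<.75)&(abs(P[...,1]-.07)<.15); Q=P[m]
    c=Q[:,1].mean()
    for q in (Q[Q[:,1]>c],Q[Q[:,1]<c]): print(nm,len(q),q.min(0),q.max(0))
E
```

```text
[[ 0.      0.9641  0.2655]
 [ 0.      0.2655 -0.9641]
 [-1.      0.     -0.    ]]
shift mm [-103.3  583.7 -485. ] turn deg [-173.77    0.     -0.  ]
shift mm [-103.3  583.7 -485. ] turn deg [ 6.23 -0.   -0.  ]
red 23 [0.6388 0.0298 0.1522] [0.6605 0.0395 0.1687]
red 18 [ 0.6465 -0.0099  0.1549] [ 0.6669 -0.0002  0.1686]
yel 26 [0.6214 0.1384 0.1513] [0.6421 0.1486 0.169 ]
yel 21 [0.6267 0.0975 0.1625] [0.6478 0.1074 0.1694]
```

```bash
python3 - <<'E'
from h import *
np.set_printoptions(precision=3,suppress=True)
for n in ("side","top"):
    f=np.load(n+".npz");d=f["d"]; P=cloud(cam(n),d)
    m=(d>0)&(P[...,2]>.17)&(P[...,0]>.3)&(P[...,0]<.95)&(abs(P[...,1])<.5)
    Q=P[m]; 
    if n=="top": Q=Q[(Q[:,1]>-.2)]
    print(n,len(Q),Q.min(0),Q.max(0)); 
    for lo in np.arange(.2,.5,.05):
        q=Q[Q[:,2]>lo]; print(lo,len(q),q.min(0) if len(q) else "",q.max(0) if len(q) else "")
E
```

```text
side 1757 [ 0.566 -0.486  0.17 ] [0.95  0.036 0.291]
0.2 1383 [ 0.826 -0.12   0.2  ] [0.95  0.026 0.291]
0.25 383 [ 0.841 -0.112  0.25 ] [0.906 0.006 0.291]
0.3 0  
0.35 0  
0.39999999999999997 0  
0.44999999999999996 0  
top 1203 [ 0.565 -0.125  0.17 ] [0.95  0.145 0.294]
0.2 1022 [ 0.825 -0.125  0.2  ] [0.95  0.025 0.294]
0.25 252 [ 0.836 -0.115  0.25 ] [ 0.91  -0.022  0.294]
0.3 0  
0.35 0  
0.39999999999999997 0  
0.44999999999999996 0
```

send_rows:
  rows:
    - [[-15, 20, -15, -7, 0, 0, 100], [-35, 50, -40, -15, 0, 0, 100], [-60, 85, -65, -23, 0, 0, 100], [-80, 120, -95, -31, 0, 0, 100], [-95, 155, -125, -39, 0, 0, 100], [-105, 190, -155, -47, 0, 0, 100], [-105, 225, -185, -55, 0, 0, 100], [-105, 260, -215, -63, 0, 0, 100]]

```text
clock: 1.85
position: [0.3604, -0.3247, 0.3324]
ee_rot: [0.154, 1.564, -0.156]
force: [1.1, -0.3, -1.2]
width: 0.998
```

```bash
python3 - <<'E'
from h import *
rel([.60,.04,.32],down(.16+np.pi/2))
print(arm.observe()["joints"])
E
```

```text
shift mm [ 12.2 404.5 163.6] turn deg [-1.1045e+02 -1.0000e-02  1.1000e-01]
[ 0.91224978  0.15264439 -0.33375377  1.71008297  0.05244629  1.28596165
  0.37048307]
```

send_rows:
  rows:
    - [[1, 35, 14, -8, 0, 0, 100], [2, 75, 30, -16, 0, 0, 100], [4, 120, 48, -24, 0, 0, 100], [5, 165, 66, -32, 0, 0, 100], [7, 210, 85, -40, 0, 0, 100], [8, 250, 100, -48, 0, 0, 100], [10, 285, 115, -56, 0, 0, 100], [11, 315, 128, -64, 0, 0, 100]]

```text
clock: 2.65
position: [0.5491, -0.0413, 0.3208]
ee_rot: [-0.719, 1.448, 0.719]
force: [0.3, -1.0, -0.3]
width: 0.994
```

```bash
python3 - <<'E'
from h import *
rel([.60,.04,.32],down(.16+np.pi/2))
print(arm.observe()["joints"])
E
```

```text
shift mm [ 0.8  8.6 95.5] turn deg [-4.638e+01  2.000e-02  2.000e-02]
[ 0.4849922   0.32765926 -0.67987854  1.56699506  0.21012074  1.32105072
  0.70044265]
```

send_rows:
  rows:
    - [[0, 2, 20, -8, 0, 0, 100], [1, 4, 40, -16, 0, 0, 100], [1, 6, 60, -24, 0, 0, 100], [1, 8, 78, -32, 0, 0, 100], [1, 9, 90, -40, 0, 0, 100], [1, 9, 95, -46, 0, 0, 100], [1, 9, 95, -46, 0, 0, 100], [1, 9, 95, -46, 0, 0, 100]]

```text
clock: 3.45
position: [0.599, 0.037, 0.3196]
ee_rot: [-1.314, 1.138, 1.314]
force: [-0.1, -0.1, -0.5]
width: 0.998
```

```bash
python3 - <<'E'
from h import *
np.set_printoptions(precision=4,suppress=True)
print(arm.observe()["joints"])
C=cam("wrist"); im,d=optics.get_image("wrist"); cv2.imwrite("pics/w1.png",im[:,:,::-1])
Z=dict(red_pads=.149,yellow_pads=.149,gate_handle=.152,gate_hinge=.15,tube_carrier=0)
for t,z in Z.items():
    for r in finder.place_of("wrist",t)[:2]:
        print(t,round(r["confidence"],2),np.array(r["xy"]),atz(C,r["xy"],z)[:2])
P=cloud(C,d); np.savez("w1.npz",im=im,d=d,P=P)
im=im.astype(int); r,g,b=im[...,0],im[...,1],im[...,2]
for nm,m in dict(red=(r>90)&(g<60)&(b<70),yel=(r>120)&(g>90)&(b<80)).items():
    m=m&(d>0)&(P[...,2]>.158)&(P[...,2]<.175)&(P[...,0]>.55)&(P[...,0]<.75)&(abs(P[...,1]-.07)<.15); Q=P[m]
    c=Q[:,1].mean()
    for q in (Q[Q[:,1]>c],Q[Q[:,1]<c]):
        print(nm,len(q),q.min(0),q.max(0),q.mean(0), cv2.minAreaRect(q[:,:2].astype(np.float32)*1e3))
print(arm.observe()["clock"])
E
```

```text
[ 0.4034  0.4613 -0.844   1.4411  0.3448  1.3927  1.2647]
red_pads 0.83 [234.6 216.7] [0.6496 0.017 ]
yellow_pads 0.84 [323.8 214.4] [0.6313 0.1231]
gate_handle 0.65 [253.3 153.6] [0.5705 0.0287]
tube_carrier 0.62 [270.2 171.6] [0.6176 0.062 ]
red 103 [0.6396 0.0302 0.1619] [0.6593 0.0396 0.1653] [0.6495 0.0345 0.1637] ((649.4661865234375, 34.97406005859375), (19.86163902282715, 7.076066017150879), 7.4844136238098145)
red 102 [ 0.6463 -0.0094  0.162 ] [0.6669 0.0003 0.1654] [ 0.6563 -0.0046  0.1636] ((656.7525634765625, -4.722422122955322), (20.469335556030273, 7.0863566398620605), 10.17397689819336)
yel 73 [0.6203 0.1386 0.1624] [0.6351 0.1465 0.1658] [0.628  0.1423 0.1638] ((627.7689819335938, 142.57257080078125), (14.981447219848633, 7.29829740524292), 4.14030122756958)
yel 102 [0.627  0.0988 0.162 ] [0.6485 0.1076 0.1655] [0.638  0.1031 0.1638] ((637.8416748046875, 103.540283203125), (21.666160583496094, 7.1710991859436035), 8.7102632522583)
3.75
```

View pics/w1.png

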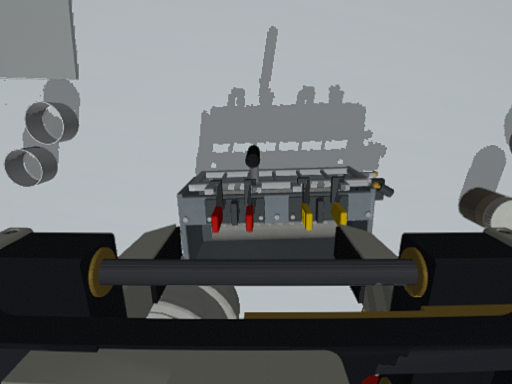

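The wrist view agrees with the depth data. Red pads are at (217,218) and (250,218), yellow at (307,216) and (339,213), and the handle at (253,155). That puts red at (0.653, 0.015), yellow at (0.6345, 0.123), with a yaw of about 0.168.

```bash
python3 - <<'E'
from h import *
rel([.653,.015,.19],down(.168+np.pi/2))
E
```

```text
shift mm [129.9 -50.2 -29.5] turn deg [-1.31 -0.02  0.01]
```

send_rows:
  rows:
    - [[5, -8, -5, -0.3, 0, 0, 100], [20, -20, -12, -0.7, 0, 0, 100], [45, -35, -20, -1, 0, 0, 100], [70, -45, -27, -1.3, 0, 0, 100], [95, -50, -30, -1.3, 0, 0, 100], [120, -50, -30, -1.3, 0, 0, 100], [130, -50, -30, -1.3, 0, 0, 100], [130, -50, -30, -1.3, 0, 0, 100]]

```text
clock: 4.55
position: [0.6523, 0.0143, 0.1872]
ee_rot: [-1.331, 1.127, 1.336]
force: [0.7, -0.1, -0.2]
width: 1.002
```

```bash
python3 - <<'E'
from h import *
np.set_printoptions(precision=4,suppress=True)
C=cam("wrist"); im,d=optics.get_image("wrist"); cv2.imwrite("pics/w2.png",im[:,:,::-1])
P=cloud(C,d)
im=im.astype(int); r,g,b=im[...,0],im[...,1],im[...,2]
for nm,m in dict(red=(r>90)&(g<60)&(b<70),yel=(r>120)&(g>90)&(b<80)).items():
    m=m&(d>0)&(P[...,2]>.155)&(P[...,2]<.175)&(P[...,0]>.55)&(P[...,0]<.75)&(abs(P[...,1]-.07)<.15); Q=P[m]
    if len(Q)<4: print(nm,len(Q)); continue
    c=Q[:,1].mean()
    for q in (Q[Q[:,1]>c],Q[Q[:,1]<c]):
        print(nm,len(q),q.min(0),q.max(0))
rel([.653,.015,.13],down(.168+np.pi/2))
E
```

```text
red 324 [0.6395 0.0295 0.1551] [0.6601 0.0393 0.1655]
red 319 [ 0.6459 -0.0103  0.1595] [0.6669 0.0001 0.1654]
yel 206 [0.6201 0.1374 0.1619] [0.6347 0.1472 0.1654]
yel 327 [0.6274 0.0966 0.1551] [0.6485 0.1079 0.1656]
shift mm [59.  -0.1  0.2] turn deg [ 0.08  0.02 -0.07]
```

View pics/w2.png

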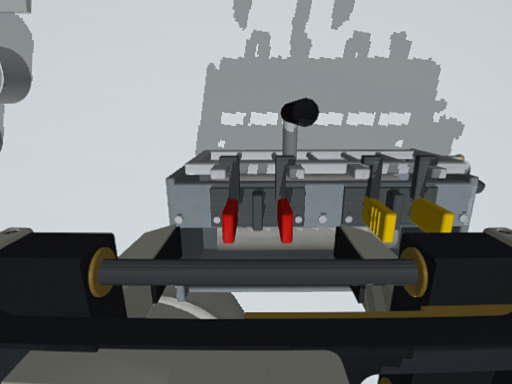

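The red pads at (230,220) and (285,220) sit between the fingers, and the handle top is at (300,112). I'll descend now.

send_rows:
  rows:
    - [[6, 0, 0, 0, 0, 0, 100], [16, 0, 0, 0, 0, 0, 100], [28, 0, 0, 0, 0, 0, 100], [40, 0, 0, 0, 0, 0, 100], [50, 0, 0, 0, 0, 0, 100], [56, 0, 0, 0, 0, 0, 100], [58, 0, 0, 0, 0, 0, 100], [58, 0, 0, 0, 0, 0, 100]]

```text
clock: 5.4
position: [0.653, 0.0149, 0.1315]
ee_rot: [-1.333, 1.125, 1.333]
force: [1.1, 0.6, 1.0]
width: 1.0
```

send_rows:
  grip_force: 20
  rows:
    - [[0, 0, 0, 0, 0, 0, 50], [0, 0, 0, 0, 0, 0, 45], [0, 0, 0, 0, 0, 0, 40], [0, 0, 0, 0, 0, 0, 35], [0, 0, 0, 0, 0, 0, 30], [0, 0, 0, 0, 0, 0, 30], [0, 0, 0, 0, 0, 0, 30], [0, 0, 0, 0, 0, 0, 30]]

```text
clock: 6.2
position: [0.653, 0.0147, 0.1318]
ee_rot: [-1.333, 1.125, 1.332]
force: [1.3, -14.7, 7.1]
width: 0.356
```

send_rows:
  grip_force: 25
  rows:
    - [[0, 0, 0, 0, 0, 0, 25], [0, 0, 0, 0, 0, 0, 25], [0, 0, 0, 0, 0, 0, 25], [0, 0, -0.4, 0, 0, 0, 25], [0, 0, -0.7, 0, 0, 0, 25], [0, 0, -0.7, 0, 0, 0, 25], [0, 0, -0.7, 0, 0, 0, 25], [0, 0, -0.7, 0, 0, 0, 25]]

```text
clock: 7.0
position: [0.6531, 0.0141, 0.132]
ee_rot: [-1.333, 1.125, 1.332]
force: [-1.7, -4.1, 5.5]
width: 0.342
```

```bash
cat > pads.py <<'E'
from h import *
import sys
np.set_printoptions(precision=4,suppress=True)
tag=sys.argv[1]
print({k:v for k,v in arm.observe().items() if k in("position","force","width","clock")})
yaw=.168; ey=np.array([-np.sin(yaw),np.cos(yaw)])
for n in ("side","wrist"):
    C=cam(n); im,d=optics.get_image(n); cv2.imwrite(f"pics/{tag}_{n}.png",im[:,:,::-1])
    P=cloud(C,d); im=im.astype(int); r,g,b=im[...,0],im[...,1],im[...,2]
    for nm,m in dict(red=(r>90)&(g<60)&(b<70),yel=(r>120)&(g>90)&(b<80)).items():
        m=m&(d>0)&(P[...,2]>.155)&(P[...,2]<.172)&(P[...,0]>.6)&(P[...,0]<.69)&(abs(P[...,1]-.07)<.13); Q=P[m]
        s=(Q[:,:2]-np.array([.6437,.0689]))@ey*1e3
        if len(s)<4: print(n,nm,len(s)); continue
        c=(s.min()+s.max())/2
        for q in (s[s>c],s[s<c]): print(n,nm,len(q),np.round([q.min(),q.max()],1))
E
python3 pads.py sq1
```

```text
{'clock': 7.0, 'position': array([0.6531, 0.0141, 0.132 ]), 'force': array([-1.6887, -4.114 ,  5.5212]), 'width': 0.34174267047083434}
side red 2
side yel 29 [70.4 79.9]
side yel 23 [29.8 39.8]
wrist red 267 [-47.1 -39.7]
wrist red 262 [-70.4 -63.1]
wrist yel 91 [34.1 38.5]
wrist yel 77 [29.5 33.9]
```

send_rows:
  grip_force: 35
  rows:
    - [[0, 0, 0, 0, 0, 0, 20], [0, 0, 0, 0, 0, 0, 20], [0, 0, 0, 0, 0, 0, 60], [0, 0, 0, 0, 0, 0, 100], [0, 0, 0, 0, 0, 0, 100], [-10, 0, 0, 0, 0, 0, 100], [-35, 0, 0, 0, 0, 0, 100], [-60, 0, 0, 0, 0, 0, 100]]

```text
clock: 7.9
position: [0.6528, 0.0146, 0.1927]
ee_rot: [-1.332, 1.124, 1.334]
force: [0.4, -0.4, -0.0]
width: 0.81
```

```bash
python3 pads.py sq2; python3 - <<'E'
from h import *
rel([.6345,.123,.19],down(.168+np.pi/2))
E
```

```text
{'clock': 7.9, 'position': array([0.6528, 0.0146, 0.1927]), 'force': array([ 0.4152, -0.4265, -0.0172]), 'width': 0.8099265745805587}
side red 27 [-46.  -38.4]
side red 21 [-72.1 -62.9]
side yel 28 [71.3 80.3]
side yel 23 [31.1 39.6]
wrist red 308 [-46.7 -38.2]
wrist red 305 [-71.9 -63. ]
wrist yel 278 [70.5 78.7]
wrist yel 308 [29.4 38.6]
shift mm [  6.2   2.1 109.4] turn deg [0.09 0.02 0.35]
```

Red is fully in: the outer faces measure about 32 mm apart allowing for edge bias, and the force is balanced. Now yellow.

send_rows:
  grip_force: 25
  rows:
    - [[0, 0, 5, 0, 0, 0, 100], [0, 0, 25, 0, 0, 0, 100], [1, 1, 55, 0, 0, 0, 100], [2, 2, 85, 0, 0, 0, 100], [3, 2, 102, 0, 0, 0, 100], [3, 2, 108.5, 0, 0, 0, 100], [3, 2, 108.5, 0, 0, 0, 100], [3, 2, 108.5, 0, 0, 0, 100]]

```text
clock: 8.8
position: [0.6333, 0.1191, 0.1884]
ee_rot: [-1.332, 1.126, 1.331]
force: [-0.3, -1.2, -0.5]
width: 0.998
```

```bash
python3 pads.py y1; python3 - <<'E'
from h import *
rel([.6346,.1223,.131],down(.168+np.pi/2))
E
```

```text
{'clock': 8.8, 'position': array([0.6333, 0.1191, 0.1884]), 'force': array([-0.3145, -1.1749, -0.4727]), 'width': 0.998124213850507}
side red 28 [-48.6 -37.7]
side red 22 [-72.2 -63. ]
side yel 29 [70.5 79.6]
side yel 23 [29.4 39.5]
wrist red 333 [-46.9 -37.7]
wrist red 194 [-70.3 -62.9]
wrist yel 311 [71.3 78.7]
wrist yel 318 [30.3 38.7]
shift mm [57.5 -1.7  3.2] turn deg [-0.07 -0.05 -0.01]
```

View pics/y1_wrist.png

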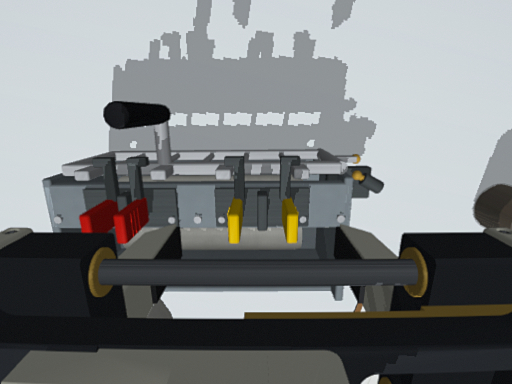

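The yellow pads at (235,220) and (290,220) are between the fingers, and red is squeezed at (98,218) and (130,220). I'll descend and then check the lateral position.

send_rows:
  rows:
    - [[6, 0, 0, 0, 0, 0, 100], [16, 0, 0, 0, 0, 0, 100], [28, 0, 0, 0, 0, 0, 100], [40, 0, 0, 0, 0, 0, 100], [50, 0, 0, 0, 0, 0, 100], [56, 0, 0, 0, 0, 0, 100], [58, 0, 0, 0, 0, 0, 100], [58, 0, 0, 0, 0, 0, 100]]

```text
clock: 9.7
position: [0.6328, 0.1209, 0.1305]
ee_rot: [-1.333, 1.124, 1.333]
force: [-0.4, -0.3, 0.5]
width: 1.002
```

```bash
python3 - <<'E'
from h import *
rel([.6346,.1223,.131],down(.168+np.pi/2))
E
```

```text
shift mm [-0.5 -2.   1. ] turn deg [ 0.08  0.   -0.01]
```

send_rows:
  grip_force: 25
  rows:
    - [[0, -2, 1, 0, 0, 0, 50], [0, -2, 1, 0, 0, 0, 45], [0, -2, 1, 0, 0, 0, 40], [0, -2, 1, 0, 0, 0, 35], [0, -2, 1, 0, 0, 0, 30], [0, -2, 1, 0, 0, 0, 25], [0, -2, 1, 0, 0, 0, 25], [0, -2, 1, 0, 0, 0, 25]]

```text
clock: 10.5
position: [0.6346, 0.1222, 0.1308]
ee_rot: [-1.333, 1.124, 1.333]
force: [-1.4, 0.9, 2.6]
width: 0.356
```

send_rows:
  grip_force: 30
  rows:
    - [[0, 0, 0, 0, 0, 0, 20], [0, 0, 0, 0, 0, 0, 20], [0, 0, 0, 0, 0, 0, 20], [0, 0, 0, 0, 0, 0, 20], [0, 0, 0, 0, 0, 0, 20], [0, 0, 0, 0, 0, 0, 20], [0, 0, 0, 0, 0, 0, 20], [0, 0, 0, 0, 0, 0, 20]]

```text
clock: 11.3
position: [0.6346, 0.1225, 0.131]
ee_rot: [-1.333, 1.124, 1.333]
force: [-3.2, 0.8, 4.1]
width: 0.334
```

send_rows:
  rows:
    - [[0, 0, 0, 0, 0, 0, 60], [0, 0, 0, 0, 0, 0, 100], [0, 0, 0, 0, 0, 0, 100], [-10, 0, 0, 0, 0, 0, 100], [-30, 0, 0, 0, 0, 0, 100], [-60, 0, 0, 0, 0, 0, 100], [-90, 0, 0, 0, 0, 0, 100], [-110, 0, 0, 0, 0, 0, 100]]

```text
clock: 12.1
position: [0.6352, 0.1226, 0.2438]
ee_rot: [-1.334, 1.122, 1.331]
force: [-0.5, 0.0, 0.3]
width: 0.975
```

```bash
python3 pads.py y2;  python3 - <<'E'
from h import *
np.set_printoptions(precision=4,suppress=True)
rel([.572,.0275,.23],down(.168+np.pi/2))
for n in ("side","wrist"):
    C=cam(n)
    for r in finder.place_of(n,"gate_handle")[:2]: print(n,r["confidence"],atz(C,r["xy"],.152))
    im,d=optics.get_image(n);P=cloud(C,d);im=im.astype(int)
    m=(d>0)&(P[...,2]>.165)&(P[...,2]<.19)&(abs(P[...,0]-.572)<.03)&(abs(P[...,1]-.0275)<.03)
    Q=P[m];print(n,len(Q),Q.min(0),Q.max(0),Q.mean(0))
    m=m&(P[...,2]>.176);Q=P[m];print(n,len(Q),Q.min(0),Q.max(0),Q.mean(0))
E
```

```text
{'clock': 12.1, 'position': array([0.6352, 0.1226, 0.2438]), 'force': array([-0.4723,  0.0084,  0.2919]), 'width': 0.9750080317518134}
side red 28 [-46.5 -37.1]
side red 20 [-70.1 -62.8]
side yel 27 [61.4 70.7]
side yel 25 [38.9 48.2]
wrist red 208 [-46.3 -37.9]
wrist red 196 [-70.6 -62.9]
wrist yel 200 [63.7 71. ]
wrist yel 204 [38.1 46.5]
shift mm [ 14.3  79.3 -83.5] turn deg [0.06 0.04 0.33]
side 0.65 [0.5776 0.0297 0.152 ]
side 0.36 [0.6513 0.0071 0.152 ]
side 40 [0.566  0.0222 0.1656] [0.5825 0.0362 0.1837] [0.5723 0.0301 0.1769]
side 25 [0.5667 0.0222 0.1765] [0.5825 0.0362 0.1837] [0.5737 0.0294 0.1808]
wrist 0.58 [0.5714 0.0275 0.152 ]
wrist 466 [0.5667 0.0209 0.1651] [0.5823 0.0369 0.1815] [0.5744 0.0305 0.1775]
wrist 369 [0.5672 0.0209 0.1761] [0.5822 0.0366 0.1815] [0.5745 0.0294 0.1793]
```

View pics/y2_wrist.png

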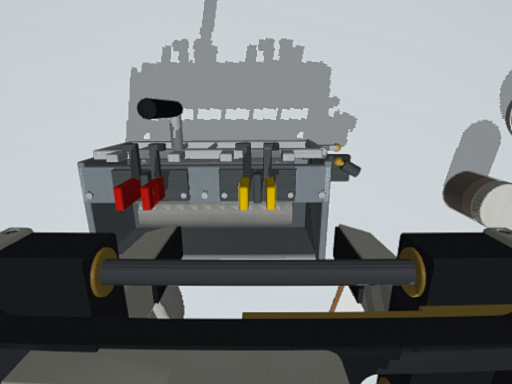

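Both catches are in: the red pads show at (127,193) and (152,193), yellow at (244,193) and (270,193). The handle is at (0.574, 0.029).

```bash
python3 - <<'E'
from h import *
rel([.574,.029,.22],down(.168+np.pi/2)); print(arm.observe()["joints"])
E
```

```text
shift mm [ 19.9  74.9 -81.3] turn deg [ 0.07 -0.03 -0.08]
[ 0.22054967  0.58669903 -0.80515184  1.44908678  0.42850977  1.28881582
  1.11950321]
```

send_rows:
  rows:
    - [[0, 5, -5, 0, 0, 0, 100], [0, 18, -19, 0, 0, 0, 100], [0, 36, -39, 0, 0, 0, 100], [2, 55, -60, 0, 0, 0, 100], [6, 68, -75, 0, 0, 0, 100], [12, 74, -81, 0, 0, 0, 100], [16, 75, -81.5, 0, 0, 0, 100], [18, 75, -81.5, 0, 0, 0, 100]]

```text
clock: 13.2
position: [0.5743, 0.0297, 0.2221]
ee_rot: [-1.332, 1.124, 1.334]
force: [1.0, 0.1, 0.2]
width: 1.0
```

```bash
python3 - <<'E'
from h import *
C=cam("wrist"); im,d=optics.get_image("wrist"); cv2.imwrite("pics/hd.png",im[:,:,::-1])
rel([.574,.029,.133],down(.168+np.pi/2)); print(arm.observe()["joints"])
E
```

```text
shift mm [89.   0.5 -1.2] turn deg [ 0.13  0.05 -0.03]
[ 0.4348766   0.49086376 -0.83849746  1.65389908  0.38897866  1.17340576
  1.24272385]
```

View pics/hd.png

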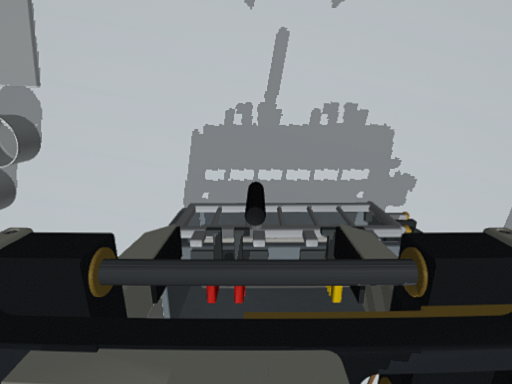

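The handle at (256,200) is centred between the fingers.

send_rows:
  rows:
    - [[8, 0, 0, 0, 0, 0, 100], [22, 0, 0, 0, 0, 0, 100], [40, 0, -0.5, 0, 0, 0, 100], [58, 0, -0.5, 0, 0, 0, 100], [74, 0, -0.5, 0, 0, 0, 100], [84, 0, -0.5, 0, 0, 0, 100], [88, 0, -0.5, 0, 0, 0, 90], [88, 0, -0.5, 0, 0, 0, 60]]

```text
clock: 14.05
position: [0.5744, 0.0289, 0.1343]
ee_rot: [-1.333, 1.125, 1.334]
force: [-0.2, 0.1, 0.1]
width: 0.872
```

send_rows:
  grip_force: 30
  rows:
    - [[0, 0, 0, 0, 0, 0, 40], [0, 0, 0, 0, 0, 0, 30], [0, 0, 0, 0, 0, 0, 20], [0, 0, 0, 0, 0, 0, 10], [0, 0, 0, 0, 0, 0, 5], [0, 0, 0, 0, 0, 0, 5], [0, 0, 0, 0, 0, 0, 5], [0, 0, 0, 0, 0, 0, 5]]

```text
clock: 14.85
position: [0.5745, 0.0283, 0.1347]
ee_rot: [-1.333, 1.125, 1.332]
force: [-1.3, -14.8, 4.0]
width: 0.18
```

Gripped: width 0.18 is about 16.6 mm. I'll swing along the arc about the hinge, turning with the gate 30° per call.

send_rows:
  grip_force: 45
  rows:
    - [[0, 7.8, 2.6, 3, 0, 0, 5], [0, 17.9, 6.6, 7, 0, 0, 5], [0, 27.8, 11.3, 11, 0, 0, 5], [0, 37.3, 16.8, 15, 0, 0, 5], [0, 46.4, 22.8, 19, 0, 0, 5], [0, 55, 29.5, 23, 0, 0, 5], [0, 63.2, 36.8, 27, 0, 0, 5], [0, 69, 42.6, 30, 0, 0, 5]]

```text
clock: 15.65
position: [0.4987, 0.0583, 0.1346]
ee_rot: [-0.942, 1.359, 0.941]
force: [0.3, -1.2, -0.2]
width: 0.163
```

```bash
cat > g.py <<'E'
from h import *
np.set_printoptions(precision=4,suppress=True)
yaw=.168; Rc=np.array([[np.cos(yaw),-np.sin(yaw)],[np.sin(yaw),np.cos(yaw)]])
H=np.array([.5927,.184])
Rm,p,s=tool()
v=Rc.T@(p[:2]-H)
th=np.arctan2(-150,-45)-np.arctan2(v[1],v[0])
print("r",np.hypot(*v),"theta(handle) deg",np.degrees(th)%360,"tool turn deg",np.degrees(np.pi/2+yaw-np.arctan2(Rm[1,2],Rm[0,2])),"clock",s["clock"],"w",s["width"],s["force"],s["joints"])
def tgt(t):
    t=np.radians(t); c,si=np.cos(t),np.sin(t)
    q=H+Rc@(np.array([[c,si],[-si,c]])@np.array([-.045,-.150])); return [*q,.1345]
E
python3 - <<'E'
from g import *
rel(tgt(30),down(np.pi/2+yaw-np.radians(30)))
E
```

```text
r 0.1569336289444401 theta(handle) deg 29.704448542030423 tool turn deg 30.139568801374217 clock 15.65 w 0.1633437945794253 [ 0.3099 -1.1511 -0.2498] [ 0.3088  0.4356 -0.6993  1.9379  0.3572  0.8944  0.6404]
shift mm [0.1 0.7 0.5] turn deg [-0.14 -0.08  0.  ]
```

```bash
python3 - <<'E'
from h import *
im,d=optics.get_image("side"); cv2.imwrite("pics/sw1.png",cv2.resize(im[100:290,130:380],None,fx=3,fy=3)[:,:,::-1])
E
```

```text
(no output)
```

View pics/sw1.png

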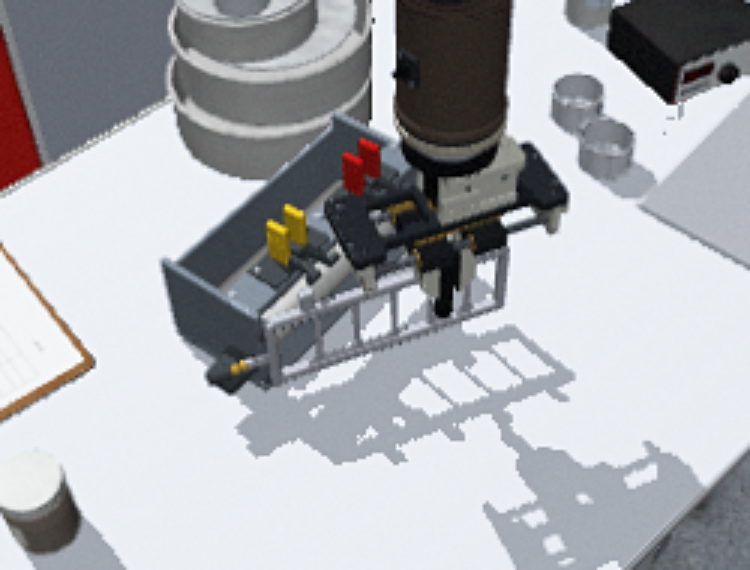

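The gate has opened about 30°, with the handle held at (445,290) in the enlarged view. I'll continue along the arc.

send_rows:
  rows:
    - [[0, 8, 3, 3, 0, 0, 5], [0, 18.2, 7, 7, 0, 0, 5], [0, 28, 11.6, 11, 0, 0, 5], [0, 37.5, 17, 15, 0, 0, 5], [0, 46.6, 23, 19, 0, 0, 5], [0, 55.2, 29.8, 23, 0, 0, 5], [0, 63.4, 37, 27, 0, 0, 5], [0, 69.2, 42.8, 30, 0, 0, 5]]

```text
clock: 16.5
position: [0.4487, 0.1229, 0.1346]
ee_rot: [-0.541, 1.504, 0.54]
force: [-0.7, -3.4, 1.1]
width: 0.167
```

```bash
python3 - <<'E'
from g import *
rel(tgt(60),down(np.pi/2+yaw-np.radians(60)))
rel(tgt(90),down(np.pi/2+yaw-np.radians(90)))
E
```

```text
r 0.15646940905491957 theta(handle) deg 59.92462575244932 tool turn deg 60.03766494682084 clock 16.5 w 0.1672018592476265 [-0.7323 -3.409   1.0628] [ 0.103   0.3568 -0.6069  2.0256  0.272   0.839   0.0326]
shift mm [ 0.1  0.2 -0.1] turn deg [-0.04 -0.09  0.02]
shift mm [ 0.  69.2 42.5] turn deg [29.96 -0.08  0.04]
```

send_rows:
  rows:
    - [[0, 7.8, 2.6, 3, 0, 0, 5], [0, 17.9, 6.6, 7, 0, 0, 5], [0, 27.8, 11.3, 11, 0, 0, 5], [0, 37.3, 16.8, 15, 0, 0, 5], [0, 46.4, 22.8, 19, 0, 0, 5], [0, 55, 29.5, 23, 0, 0, 5], [0, 63.2, 36.8, 27, 0, 0, 5], [0, 69, 42.5, 30, 0, 0, 5]]

```text
clock: 17.3
position: [0.4378, 0.2034, 0.1346]
ee_rot: [-0.132, 1.567, 0.131]
force: [0.3, -4.2, 2.2]
width: 0.169
```

send_rows:
  rows:
    - [[0, 0, 0, 0, 0, 0, 5], [0, 0, 0, 0, 0, 0, 5], [0, 0, 0, 0, 0, 0, 5], [0, 0, 0, 0, 0, 0, 5], [0, 0, 0, 0, 0, 0, 5], [0, 0, 0, 0, 0, 0, 5], [0, 0, 0, 0, 0, 0, 5], [0, 0, 0, 0, 0, 0, 5]]

```text
clock: 18.1
position: [0.4379, 0.2033, 0.1346]
ee_rot: [-0.133, 1.567, 0.133]
force: [-2.0, -2.8, -1.1]
width: 0.165
```

```bash
python3 - <<'E'
from g import *
rel(tgt(90),down(np.pi/2+yaw-np.radians(90)))
for n in ("side","top"):
    im,d=optics.get_image(n); np.savez(n+"_end.npz",im=im,d=d)
    sub=im[100:290,130:380] if n=="side" else im[120:300,150:350]
    cv2.imwrite(f"pics/end_{n}.png",cv2.resize(sub,None,fx=3,fy=3,interpolation=cv2.INTER_CUBIC)[:,:,::-1])
    C=cam(n)
    for t in ("jar","dish","tin_6"):
        for r in finder.place_of(n,t)[:2]: print(n,t,round(r["confidence"],2),atz(C,r["xy"],0)[:2])
    P=cloud(C,d)
    Q=(P-np.array([*H,0])); v=Q[...,:2]@Rc
    m=(d>0)&(P[...,2]>.02)&(P[...,2]<.128)&(v[...,0]<-.02)&(v[...,0]>-.26)&(abs(v[...,1])<.035)
    q=v[m]; print(n,len(q)); 
    if len(q)>10:
        for a in np.arange(-.25,0,.03):
            k=(q[:,0]>=a)&(q[:,0]<a+.03)
            if k.any(): print(round(a,2),k.sum(),np.round(np.percentile(q[k,1],[5,50,95])*1e3,1))
E
```

```text
r 0.15603727003490273 theta(handle) deg 90.01866480248958 tool turn deg 89.93681331180663 clock 18.1 w 0.16539054083034385 [-2.0283 -2.8141 -1.1461] [-0.1499  0.363  -0.4997  1.9933  0.2306  0.8402 -0.6082]
shift mm [ 0.1  0.1 -0.6] turn deg [ 0.06 -0.02  0.01]
side jar 0.78 [0.6118 0.4275]
side dish 0.95 [0.5066 0.4714]
side tin_6 0.82 [ 0.6494 -0.3132]
side tin_6 0.74 [ 0.5845 -0.3044]
side 547
-0.25 132 [-2.6  3.5  5.8]
-0.22 121 [-3.2  2.5  4.9]
-0.19 69 [-4.1  1.7  5.8]
-0.16 73 [-3.7  2.7  5.1]
-0.13 8 [-4.9  3.2  5.4]
-0.1 37 [-3.   3.   4.9]
-0.07 59 [-3.2  1.9  4.5]
-0.04 48 [-2.8  2.6  4.8]
top jar 0.64 [0.6252 0.4305]
top dish 0.65 [0.5032 0.4622]
top tin_6 0.83 [ 0.6602 -0.3251]
top tin_6 0.76 [ 0.5975 -0.302 ]
top 153
-0.25 38 [-3.6  1.2  5.3]
-0.22 20 [-4.4 -1.8  3.9]
-0.19 25 [-3.5  0.8  5. ]
-0.16 30 [-4.4  3.6 15. ]
-0.13 28 [-4.7 -0.8  3.6]
-0.1 10 [-2.9  2.6  4.8]
-0.07 2 [-4.8 -4.7 -4.5]
```

View pics/end_side.png

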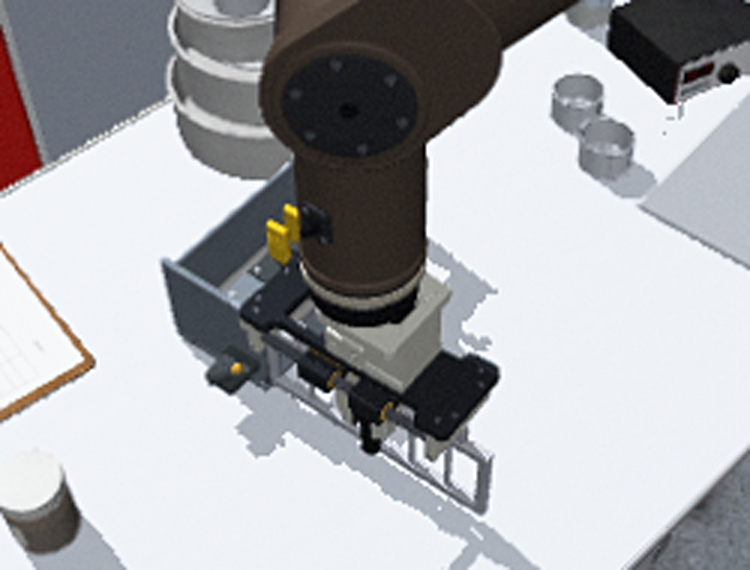

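View pics/end_top.png

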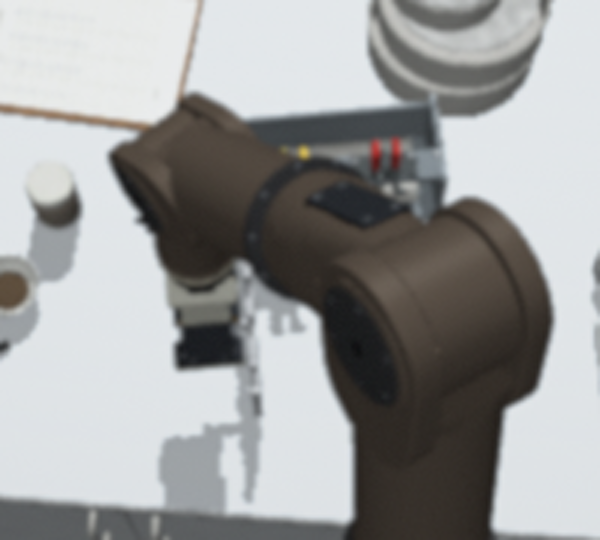

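The gate stands square along the normal, from the hinge at (265,370) to its free end at (487,490). The handle is held at (370,440), and the jar and tins are where they were. Handing in.

```bash
python3 - <<'E'
from cell import arm
print(arm.sign_off()); s=arm.observe(); print(s["clock"],s["position"],s["width"],s["force"])
E
```

```text
the job is handed in; nothing more can be done
None
the job is handed in; nothing more can be done
```

I squeezed the red catch fully in, then the yellow one. I then took the gate by its black handle, swung it out past the detent to 90° and handed the job in at about 18 s, still gripping it there.

**Catches:** The gripper read 31.5 mm with red squeezed and 30.7 mm with yellow, against 32 mm at the stops. In the pictures afterwards, both pairs of pads stayed in, with outer faces about 33 mm apart. I read that as 32 mm, because the same measurement also came out 1–2 mm too wide before squeezing.

**Gate:** The tool pose puts the gate at 90.0°, and the depth points put the gate panel within about 1° of square. The handle was still held at a reading of about 15 mm (it is 16 mm across), at 45 N grip, with about 3 N on the wrist.

**Bystanders:** The jar, the dish and both tins look untouched in the pictures. The network positions before and after differed by about 5–16 mm from view to view, which I take as detection scatter.

**Not confirmed:** The sign-off reported no verdict, and the arm's state could not be read after it.

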